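# Dispense one nutmeg with the two-stage key

## Robot

A 6-joint arm with a two-finger parallel gripper is mounted at the origin on the work surface. World frame = base frame: x ahead of the robot, y to its left, z up, the work surface at z = 0. Lengths are in m, angles in rad, forces in N, time in s.
With the tool pointing down it reaches from about 0.35 to 0.775 m from the base axis. Payload 5.5 kg.
Tool frame: the origin (TCP) lies midway between the tips of the shut fingers; the grasp point (between the pads) lies 19 mm behind it; z points along the fingers, y is the line along which they close (so a half turn about z gives the same grasp; the last joint's range is limited). The gripper opens to 85 mm and grips with 20 to 120 N. Pads are 22 mm wide; open, the fingers measure 114 mm over their backs; the gripper's body (76 mm by 85 mm) begins 54 mm behind the grasp point. The pads swing forward as they close: fully open they stand 13 mm farther back than shut.
Start: joints at [-1.34, 0.313, 0.046, 1.304, 0, 1.431], TCP at [0.208, -0.536, 0.206] pointing down, gripper open.
Joint ranges: [-2.76, 2.76], [-0.86, 1.69], [-1.03, 1.26], [-2.2, 2.34], [-1.47, 1.5], [-3.14, 3.14]. Speed limits (rad/s): [2.57, 2.57, 3.14, 3.14, 3.14, 3.14].

## Interface

Orientations are given as a unit quaternion [w, x, y, z].
In Python, from workcell import telemetry, imaging, env gives the robot as it stands. The module is installed in compiled form; this text tells all that it offers.
- The arm moves only by the tool step_arm, never from a script. Its argument "moves" is a list of rows, each a list of 3 entries, a list of its own where there are three numbers: the shift along the tool's x, y, z in mm, then the turn, a rotation vector about the tool's x, y, z in rad, then the finger opening in mm, from 0 to 85.4. A call has 1 to 8 rows; each row is the pose to reach, as a shift and turn from the pose commanded when the call began, along the tool's axes at that moment; what a row does not reach only later rows make up. A row lasts 1/12 s, in which the tool goes at most 41.7 mm and 7.16 degrees, less where a joint would pass 70% of its speed; a pose out of reach is approached as far as the arm can. A call with a gripper value outside its range is refused whole. The fingers move at their own pace and stop on an object; "grip_force" is the grip in N (left out, the last holds). Time passes only in rows, so rows that repeat a pose let the fingers close. It gives the time, the measured TCP pose, the force, the opening and the grip force at its end, in the units of the state.
- telemetry.get_state(): the state, without advancing time (a new reading comes with each control period).
- imaging.read_camera(name): name is "scene" or "top" or "wrist"; returns the picture (480x640x3 uint8, red, green, blue); there is no depth.
- imaging.camera_params(name): a dict with "camera_matrix" (3x3 intrinsics, pixels), "D" ([k1, k2, p1, p2, k3] as OpenCV has them; the pictures are not rectified), "pose" (4x4, takes a point from camera to world coordinates). Camera axes: x right, y up, looking along -z (the intrinsics and any distortion apply to the point x, -y, -z); pixel columns grow to the right and rows downward; lengths in m; the calibration is good to about 2 mm. A picture is of the moment at which its call begins: read the wrist's pose just before it. camera_params takes no time and is no camera call; for the wrist camera it gives the pose at the moment of the call.
- env.hand_in(): hands the job in; it is judged then, once.
The state is a dict: "clock": time; "joint_pos": joint angles; "qvel": joint speeds; "tau": joint torques, N m; "tcp_pos": TCP position; "orientation": TCP orientation; "wrist_force": force on the tool from outside, world axes, zero at the start; "ft_torque": the same for the moment, N m; "finger_gap": finger opening in m; "grip_force": force on a finger pad.
Only numpy, scipy, OpenCV 4.12 (cv2) and the standard library are available. Lean on these libraries where they do the work, as an engineer would, in place of code of your own. Each camera call takes 0.05 s, during which the arm holds its last target. There are 200 camera calls.

## Task

On the spice counter, work the nutmeg dispenser, the machine with the round key beside an open sloping chute, and do not press the square key of its neighbour. Press the round key half-way, to its first click, and hold it there for about a second so that the nutmeg rolls down to the second gate and stops. Then press the key fully down so that the nutmeg rolls out into the steel catch tray, and let the key come up again.

Things in the scene. Friction and masses are not known exactly. Their poses are not given: they have to be found in the camera images.
- dispenser: Fixed white housing 84 x 80 x 88 mm high, key on top, open chute beside it. Origin: on the counter below the key's centre. Chute: centre line y = -62 mm, 40 wide, falls 14 deg towards -x. Upper gate (x = +25) sinks with the key's first stage, lower gate (x = -25) with its second. Catch tray: inside x -152 to -80, y -97 to -27, floor 5, rim 36 mm up. All but the key is under 105 mm high.
- round_key_top (a point): Centre of the round steel key's flat top (46 mm wide), 120 mm above the counter when up. Pressed straight down. First stage 0-10 mm, 1.5 to 3 N (upper gate sunk from 8 mm); at 10 mm the first click: no further until about 8 N; second stage 10-22 mm, 8 to 12 N (lower gate sunk from 20 mm), then a hard stop. Springs back. A slow press (20 mm/s) of 5 N stops at the click.
- nutmeg: The nutmeg, a brown ball 26 mm in diameter, 12 g; origin at its centre. At the start it rests in the chute against the upper gate.
- square_key_top (a point): Centre of the flat top of the square steel key (42 x 42 mm) of the neighbouring closed tablet dispenser, 120 mm above the counter when up. Not to be pressed. The two machines may change places.
There are look-alikes about, which are no part of the job. Several things have the shape of the nutmeg; the one meant has the colours described above.

How it is judged:
On the way, in this order (a step that is already met when the one before it is completed fails the run):
1. the round key is held at its first click (7 to 15 mm down) and the nutmeg has rolled to the chamber between the two gates and stays there for 0.3 s (height (world z) of round_key_top between 0.105 and 0.113 m and x of nutmeg in the frame of dispenser between -0.022 and 0.012 m and y of nutmeg in the frame of dispenser between -0.074 and -0.05 m and height (world z) of nutmeg below 0.09 m), for 0.3 s.
2. the round key is pressed fully down (18 mm or more) (height (world z) of round_key_top below 0.102 m), for 0.05 s.
At the end, for the whole second after the job is handed in: The nutmeg lies in the dispenser's catch tray, on its floor (centre less than 30 mm above the counter) and at rest (under 50 mm/s), and the round key is up again (within 4 mm) (x of nutmeg in the frame of dispenser between -0.152 and -0.08 m and y of nutmeg in the frame of dispenser between -0.097 and -0.027 m and height (world z) of nutmeg below 0.03 m and linear speed of nutmeg below 0.05 m/s and height (world z) of round_key_top above 0.116 m); the robot touches nothing.
It fails at once if the square key is pressed (more than 5 mm down) (height (world z) of square_key_top below 0.115 m).
It also fails if it takes over 32 s, if anything falls off the work surface, if the arm or the gripper's body presses on something with over 40 N, if the wrist force passes 120 N, or if a joint passes its speed limit or range.

## Working session

There is one attempt and no reset: what is moved stays moved. The work goes in short steps, Python scripts to look and compute and a tool call to move; the robot and the scene stay as the last step left them, time stands still between calls to the robot, and variables do not carry over. Pictures are saved under pics/ and viewed, at most 11 in all, crops included, and the job is handed in when it is done.

Besides the shell and the picture viewer there is one more tool, called after "Emit:" as name(argument=value, ...) on one line, values as JSON. step_arm: Moves the arm, as the interface text tells. Its arguments: {"type":"object","properties":{"moves":{"type":"array"},"grip_force":{"type":"number"}},"required":["moves"]}

```bash
mkdir -p pics
python3 - <<'E'
from workcell import telemetry, imaging
import cv2,numpy as np
for n in ["scene","top"]:
    im=imaging.read_camera(n); cv2.imwrite(f"pics/{n}0.png",im[:,:,::-1])
    p=imaging.camera_params(n); print(n,p)
print(telemetry.get_state())
E
```

```text
scene {'camera_matrix': array([[554.46925758,   0.        , 317.9464808 ],
       [  0.        , 554.46925758, 237.29476594],
       [  0.        ,   0.        ,   1.        ]]), 'D': array([-0.0384387,  0.       ,  0.       ,  0.       ,  0.       ]), 'pose': array([[ 0.62407295, -0.63146065,  0.46020691,  1.06946789],
       [ 0.78131259,  0.51120149, -0.35808334, -0.36686169],
       [-0.00914292,  0.58303558,  0.81239518,  0.86311772],
       [ 0.        ,  0.        ,  0.        ,  1.        ]])}
top {'camera_matrix': array([[525.83056716,   0.        , 313.16216527],
       [  0.        , 525.83056716, 233.55340811],
       [  0.        ,   0.        ,   1.        ]]), 'D': array([-0.15648039,  0.        ,  0.        ,  0.        ,  0.        ]), 'pose': array([[-0.0273488 ,  0.99418131, -0.10419   ,  0.50426883],
       [-0.99922915, -0.03012552, -0.02517054, -0.03540918],
       [-0.02816285,  0.10342131,  0.99423885,  1.02003993],
       [ 0.        ,  0.        ,  0.        ,  1.        ]])}
{'clock': 0.1, 'joint_pos': array([-1.33961626e+00,  3.13930284e-01,  4.50932054e-02,  1.30358918e+00,
        4.17985033e-06,  1.43120139e+00]), 'qvel': array([ 1.40532933e-03, -2.11692276e-03,  4.08814580e-03,  2.40741401e-04,
       -6.24474742e-04,  3.34653778e-06]), 'tau': array([ 1.94283632e-03, -4.81724811e+01,  2.99243832e+01,  1.28234152e-02,
       -1.31264997e-04, -3.59137402e-06]), 'tcp_pos': array([ 0.2082258 , -0.53544668,  0.20529548]), 'orientation': array([-8.14208734e-04,  9.82864571e-01,  1.84327345e-01, -3.52186717e-05]), 'wrist_force': array([0.38445539, 0.30456909, 0.43272012]), 'ft_torque': array([-0.00944769, -0.00119311, -0.06694198]), 'grip_force': 0.0, 'finger_gap': 0.0851256375855916}
```

View pics/top0.png

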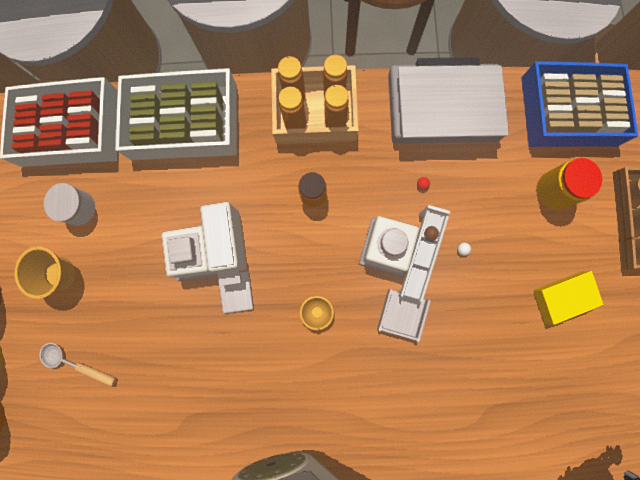

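View pics/scene0.png

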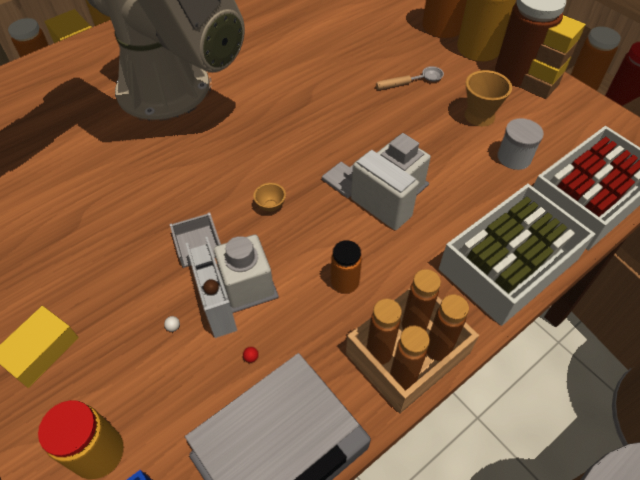

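The top view shows the round key at about (394,243), with the nutmeg in the chute at (432,233) and the tray at (404,315). The square key is at (180,249), well away. In the scene view the round key is at about (240,250).

```bash
cat > h.py <<'E'
import cv2,numpy as np
from workcell import telemetry, imaging
def ray(n,uv):
    p=imaging.camera_params(n); T=p["pose"]
    q=cv2.undistortPoints(np.array([[uv]],float),p["camera_matrix"],p["D"])[0,0]
    return T[:3,3],T[:3,:3]@np.array([q[0],-q[1],-1])
def plane(n,uv,z):
    o,d=ray(n,uv); return o+d*(z-o[2])/d[2]
E
python3 - <<'E'
from h import *
for n,(u,v) in {"top":(394,243),"scene":(240,250)}.items():
    im=cv2.imread(f"pics/{n}0.png"); g=cv2.cvtColor(im,cv2.COLOR_BGR2GRAY)
    print(n,plane(n,(u,v),.12))
    cv2.imwrite(f"pics/{n}c.png",cv2.resize(im[v-60:v+90,u-70:u+80],(600,600),interpolation=cv2.INTER_CUBIC))
a=cv2.imread("pics/topc.png");b=cv2.imread("pics/scenec.png")
cv2.imwrite("pics/both.png",cv2.resize(np.hstack([a,b]),(800,400)))
print(plane("top",(432,233),.09))
from scipy.spatial.transform import Rotation as R
o=telemetry.get_state()["orientation"];print(R.from_quat(o,scalar_first=True).as_matrix())
E
```

```text
top [ 0.57807613 -0.1509977   0.12      ]
scene [ 0.58859139 -0.15375523  0.12      ]
[ 0.59630503 -0.22367398  0.09      ]
[[ 9.32046857e-01  3.62337576e-01 -3.69392237e-04]
 [ 3.62337691e-01 -9.32045534e-01  1.58753031e-03]
 [ 2.30931499e-04 -1.61349736e-03 -9.99998672e-01]]
```

View pics/both.png

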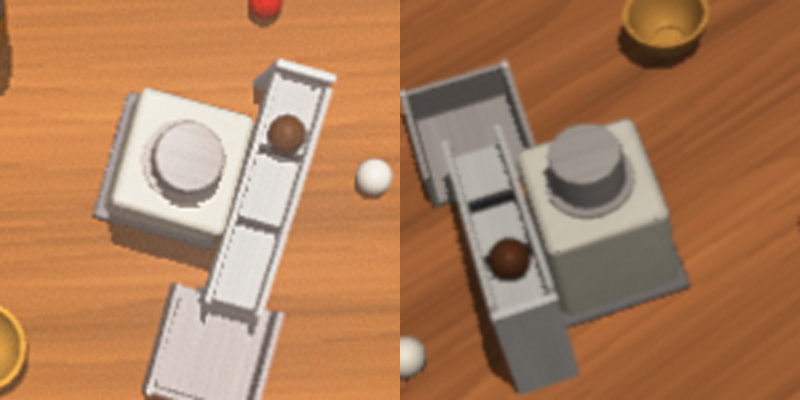

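Run:
```python
from h import *
from scipy.spatial.transform import Rotation as R
a=plane("top",(395.6,241.5),.12);b=plane("scene",(239.4,247.5),.12);print(a,b)
s=telemetry.get_state();M=R.from_quat(s["orientation"],scalar_first=True).as_matrix()
t=(a+b)/2;t[2]=.16
print(M.T@(t-s["tcp_pos"])*1000)
```

```text
[ 0.58057565 -0.1538649   0.12      ] [ 0.58385838 -0.1517503   0.12      ]
[ 487.21143798 -221.0528943    45.76472563]
```

Emit:
step_arm(moves=[[[30,-14,0],[0,0,0],0],[[60,-28,0],[0,0,0],0],[[90,-41,0],[0,0,0],0],[[120,-55,0],[0,0,0],0],[[150,-68,0],[0,0,0],0],[[180,-82,0],[0,0,0],0],[[210,-95,0],[0,0,0],0],[[240,-109,0],[0,0,0],0]])

```text
clock: 0.77
tcp_pos: [0.3933, -0.346, 0.2057]
orientation: [-0.0, 0.983, 0.184, -0.0]
wrist_force: [0.4, 0.2, -1.1]
finger_gap: -0.0002
grip_force: 0.0
```

Emit:
step_arm(moves=[[[32,-14,0],[0,0,0],0],[[64,-28,0],[0,0,0],0],[[96,-42,5],[0,0,0],0],[[128,-56,10],[0,0,0],0],[[160,-70,20],[0,0,0],0],[[192,-85,30],[0,0,0],0],[[222,-99,40],[0,0,0],0],[[247,-112,46],[0,0,0],0]])

```text
clock: 1.43
tcp_pos: [0.5829, -0.1513, 0.1584]
orientation: [-0.001, 0.983, 0.185, -0.001]
wrist_force: [-0.8, -0.2, -0.1]
finger_gap: -0.0006
grip_force: 0.0
```

Emit:
step_arm(moves=[[[0,0,0],[0,0,0],0],[[0,0,0],[0,0,0],0],[[0,0,0],[0,0,0],0]])

```text
clock: 1.68
tcp_pos: [0.5817, -0.1535, 0.1597]
orientation: [-0.0, 0.983, 0.185, -0.001]
wrist_force: [-0.8, 0.1, 1.0]
finger_gap: 0.0001
grip_force: 0.0
```

Run:
```python
from h import *
s=telemetry.get_state();print({k:s[k] for k in("clock","tcp_pos","orientation","wrist_force","finger_gap","joint_pos")})
ims=[]
for n,(u,v) in {"top":(394,243),"scene":(240,250)}.items():
    im=imaging.read_camera(n)[:,:,::-1]
    ims.append(cv2.resize(im[v-90:v+90,u-90:u+90],(400,400),interpolation=cv2.INTER_CUBIC))
cv2.imwrite("pics/above.png",np.hstack(ims))
```

```text
{'clock': 1.6833, 'tcp_pos': array([ 0.58170985, -0.15352875,  0.15971698]), 'orientation': array([-8.82506556e-05,  9.82827187e-01,  1.84527433e-01, -5.82908635e-04]), 'wrist_force': array([-0.79279662,  0.05435459,  0.98269739]), 'finger_gap': 9.815174352999482e-05, 'joint_pos': array([-3.91143733e-01,  3.81807245e-01,  3.04198592e-02,  1.22048243e+00,
       -4.87756384e-04,  2.37926708e+00])}
```

View pics/above.png

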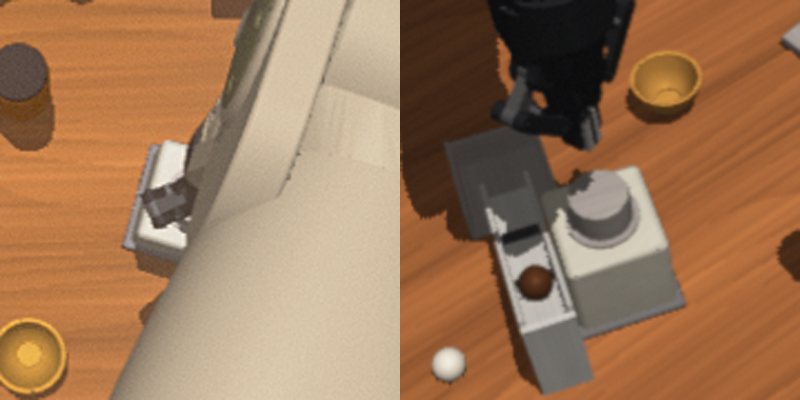

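Run:
```python
from h import *
p=imaging.camera_params("scene");T=np.linalg.inv(p["pose"])
for P in([.5817,-.1535,.1597],[.582,-.153,.12]):
    q=T@np.r_[P,1];q=q[:3]*[1,-1,-1]
    uv=cv2.projectPoints(q[None],np.zeros(3),np.zeros(3),p["camera_matrix"],p["D"])[0][0,0]
    print(uv,(uv-[150,160])*400/180+[400,0])
```

```text
[234.58196924 232.87504126] [587.95993164 161.94453613]
[238.12905808 247.16771488] [595.84235128 193.70603307]
```

Emit:
step_arm(moves=[[[0,0,8],[0,0,0],0],[[0,0,16],[0,0,0],0],[[0,0,24],[0,0,0],0],[[0,0,30],[0,0,0],0],[[0,0,34],[0,0,0],0],[[0,0,36],[0,0,0],0],[[0,0,36],[0,0,0],0],[[0,0,36],[0,0,0],0]])

```text
clock: 2.45
tcp_pos: [0.5822, -0.1535, 0.1241]
orientation: [0.0, 0.983, 0.184, -0.0]
wrist_force: [-0.2, -0.4, 0.7]
finger_gap: 0.0002
grip_force: 0.0
```

Run:
```python
from h import *
s=telemetry.get_state();print({k:s[k] for k in("clock","tcp_pos","wrist_force")})
u,v=240,250
im=imaging.read_camera("scene")[:,:,::-1]
cv2.imwrite("pics/near.png",cv2.resize(im[v-75:v+75,u-75:u+75],(600,600),interpolation=cv2.INTER_CUBIC))
```

```text
{'clock': 2.45, 'tcp_pos': array([ 0.58223259, -0.15351084,  0.12408871]), 'wrist_force': array([-0.17364883, -0.41759182,  0.72509721])}
```

View pics/near.png

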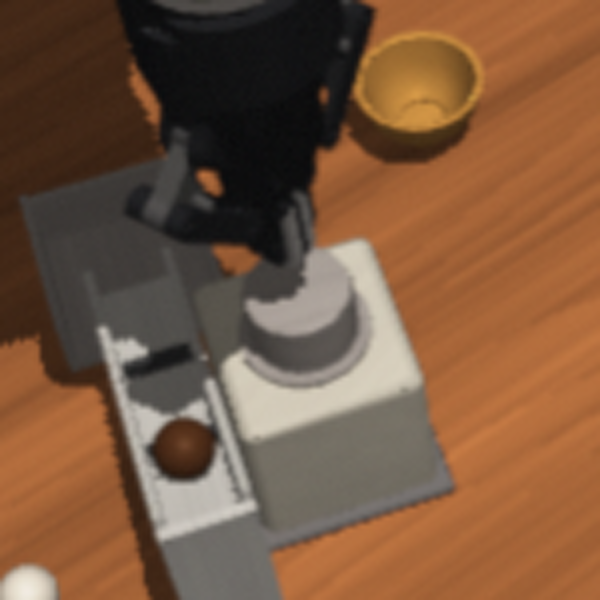

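Emit:
step_arm(moves=[[[1,2,0],[0,0,0],0],[[3,5,0],[0,0,0],0],[[3,5,1.5],[0,0,0],0],[[3,5,3],[0,0,0],0],[[3,5,4.5],[0,0,0],0],[[3,5,6],[0,0,0],0],[[3,5,7.5],[0,0,0],0],[[3,5,7.5],[0,0,0],0]])

```text
clock: 3.17
tcp_pos: [0.5864, -0.1569, 0.1161]
orientation: [-0.0, 0.983, 0.184, -0.0]
wrist_force: [-0.1, -0.5, 0.0]
finger_gap: -0.0003
grip_force: 0.0
```

Emit:
step_arm(moves=[[[0,0,1.5],[0,0,0],0],[[0,0,3],[0,0,0],0],[[0,0,3],[0,0,0],0]])

```text
clock: 3.42
tcp_pos: [0.5866, -0.157, 0.1133]
orientation: [-0.0, 0.983, 0.184, -0.0]
wrist_force: [-0.3, -0.2, 0.4]
finger_gap: 0.0003
grip_force: 0.0
```

Run:
```python
from h import *
s=telemetry.get_state();print({k:s[k] for k in("clock","tcp_pos","wrist_force")})
u,v=240,250
im=imaging.read_camera("scene")[:,:,::-1]
cv2.imwrite("pics/near2.png",cv2.resize(im[v-75:v+75,u-75:u+75],(600,600),interpolation=cv2.INTER_CUBIC))
```

```text
{'clock': 3.4167, 'tcp_pos': array([ 0.5866189 , -0.15699295,  0.11325182]), 'wrist_force': array([-0.34347041, -0.20494226,  0.35090563])}
```

View pics/near2.png

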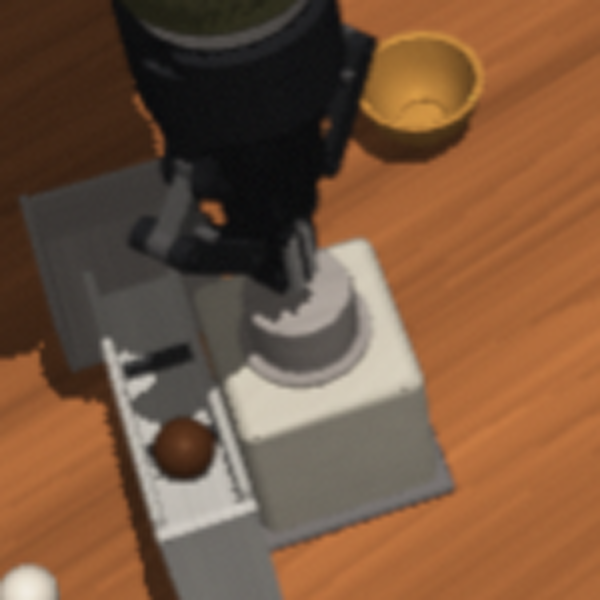

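The key is still up and the nutmeg is still at the upper gate at (185,448). The fingertip ends at about (288,285), just above the key, so I'll carry on slowly until I feel contact.

Emit:
step_arm(moves=[[[0,0,1.5],[0,0,0],0],[[0,0,3],[0,0,0],0],[[0,0,3],[0,0,0],0]])

```text
clock: 3.72
tcp_pos: [0.5866, -0.157, 0.1102]
orientation: [-0.0, 0.983, 0.184, -0.0]
wrist_force: [-0.1, -0.9, 0.3]
finger_gap: -0.0
grip_force: 0.0
```

Emit:
step_arm(moves=[[[0,0,1.5],[0,0,0],0],[[0,0,3],[0,0,0],0],[[0,0,3],[0,0,0],0]])

```text
clock: 3.97
tcp_pos: [0.5866, -0.157, 0.1072]
orientation: [-0.0, 0.983, 0.184, -0.0]
wrist_force: [-0.2, 0.0, 0.7]
finger_gap: -0.0001
grip_force: 0.0
```

Run:
```python
from h import *
u,v=240,250
im=imaging.read_camera("scene")[:,:,::-1]
cv2.imwrite("pics/near3.png",cv2.resize(im[v-75:v+75,u-75:u+75],(600,600),interpolation=cv2.INTER_CUBIC))
```

```text
(no output)
```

View pics/near3.png

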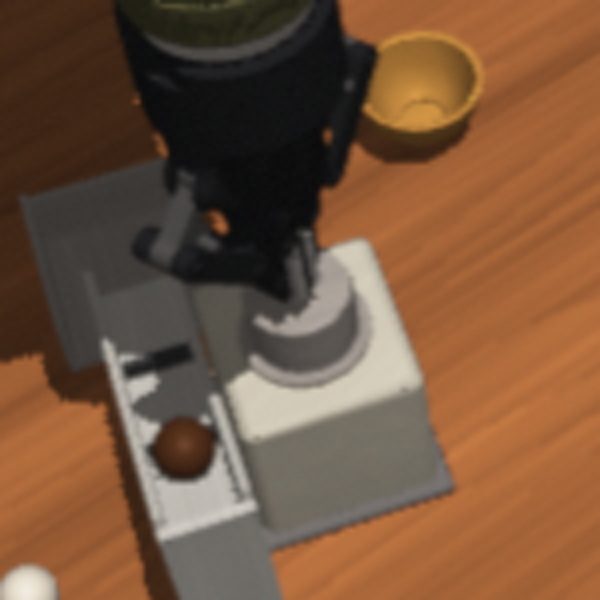

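The key is still up, and the fingertip at (295,303) is meeting its shadow, close to the key's centre. Contact is near.

Emit:
step_arm(moves=[[[0,0,1],[0,0,0],0],[[0,0,2],[0,0,0],0],[[0,0,2],[0,0,0],0]])

```text
clock: 4.27
tcp_pos: [0.5867, -0.157, 0.1054]
orientation: [-0.0, 0.983, 0.184, -0.0]
wrist_force: [1.2, 0.2, 0.1]
finger_gap: -0.0
grip_force: 0.0
```

Emit:
step_arm(moves=[[[0,0,1],[0,0,0],0],[[0,0,2],[0,0,0],0],[[0,0,2],[0,0,0],0]])

```text
clock: 4.52
tcp_pos: [0.5867, -0.1571, 0.1033]
orientation: [-0.0, 0.983, 0.184, -0.0]
wrist_force: [0.6, 0.7, -0.7]
finger_gap: -0.0
grip_force: 0.0
```

Emit:
step_arm(moves=[[[0,0,1],[0,0,0],0],[[0,0,2],[0,0,0],0],[[0,0,2],[0,0,0],0]])

```text
clock: 4.77
tcp_pos: [0.5867, -0.157, 0.1014]
orientation: [-0.0, 0.983, 0.184, -0.0]
wrist_force: [-0.5, -0.9, -0.7]
finger_gap: 0.0004
grip_force: 0.0
```

```bash
cat >> h.py <<'E'
def track():
    ref=cv2.imread("pics/scene0.png"); im=imaging.read_camera("scene")[:,:,::-1]
    cv2.imwrite("pics/last.png",im)
    # right front edge of key: upsampled patch match
    R=cv2.resize(ref[235:275,230:265],None,fx=8,fy=8,interpolation=cv2.INTER_CUBIC)
    I=cv2.resize(np.ascontiguousarray(im[235:275,230:265]),None,fx=8,fy=8,interpolation=cv2.INTER_CUBIC)
    t=R[100:190,130:220]
    _,m,_,l=cv2.minMaxLoc(cv2.matchTemplate(I,t,cv2.TM_CCOEFF_NORMED))
    hsv=cv2.cvtColor(np.ascontiguousarray(im[240:320,180:225]),cv2.COLOR_BGR2HSV)
    k=cv2.inRange(hsv,(0,70,15),(20,255,120)); 
    n,_,st,c=cv2.connectedComponentsWithStats(k)
    blobs=[(st[i,4],(c[i]+[180,240]).round(1).tolist()) for i in range(1,n) if st[i,4]>40]
    print("key shift px",(np.array(l)-[130,100])/8,round(m,3),"brown",blobs)
    s=telemetry.get_state();print(s["clock"],s["tcp_pos"],s["wrist_force"])
E
python3 - <<'E'
from h import *
track()
im=cv2.imread("pics/last.png");u,v=240,250
cv2.imwrite("pics/near4.png",cv2.resize(im[v-75:v+75,u-75:u+75],(600,600),interpolation=cv2.INTER_CUBIC))
E
```

```text
key shift px [0. 0.] 1.0 brown [(np.int32(340), [193.4, 288.1]), (np.int32(187), [210.6, 286.4])]
4.8167 [ 0.58665569 -0.15705916  0.10142023] [ 0.40704398 -0.59374627  0.25941835]
```

View pics/near4.png

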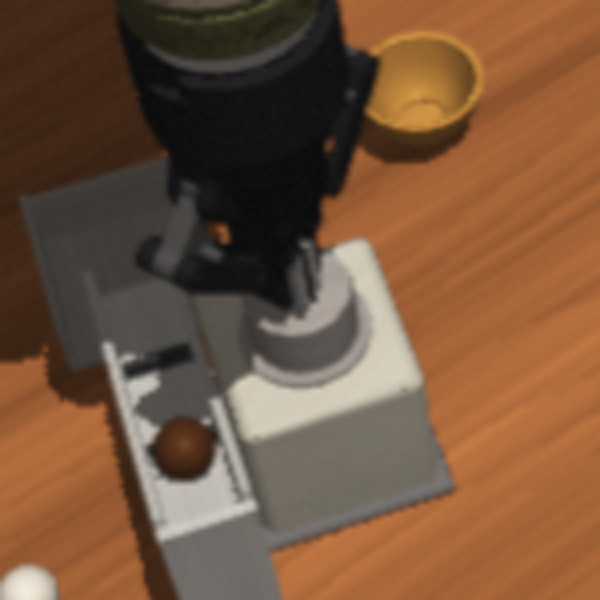

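The key shift is zero and the nutmeg is unmoved, with the tip at (300,313) still just above the key. The real fingertip sits higher than the nominal TCP, so I'll keep approaching slowly by force.

Emit:
step_arm(moves=[[[0,0,1],[0,0,0],0],[[0,0,2],[0,0,0],0],[[0,0,2],[0,0,0],0]])

```text
clock: 5.07
tcp_pos: [0.5866, -0.157, 0.0994]
orientation: [-0.0, 0.983, 0.184, -0.0]
wrist_force: [-0.6, 0.5, 0.5]
finger_gap: -0.0001
grip_force: 0.0
```

```bash
python3 -c "
from h import *
track();print(plane('scene',(240,253.3),.12))"
```

```text
key shift px [0. 0.] 1.0 brown [(np.int32(345), [193.4, 288.1]), (np.int32(186), [210.6, 286.4])]
5.1167 [ 0.58666416 -0.15705855  0.09941925] [ 0.51350988  0.5738771  -0.29328246]
[ 0.59398351 -0.15738333  0.12      ]
```

Emit:
step_arm(moves=[[[0,0,1],[0,0,0],0],[[0,0,2],[0,0,0],0],[[0,0,2],[0,0,0],0]])

```text
clock: 5.37
tcp_pos: [0.5866, -0.1571, 0.0973]
orientation: [-0.0, 0.983, 0.184, -0.0]
wrist_force: [-0.4, 0.3, 0.4]
finger_gap: 0.0001
grip_force: 0.0
```

```bash
python3 -c "
from h import *
track()"
```

```text
key shift px [0. 0.] 0.999 brown [(np.int32(343), [193.3, 287.9]), (np.int32(189), [210.7, 286.3])]
5.4167 [ 0.58668315 -0.15705078  0.09744846] [-0.87350662  0.18626842 -0.08358135]
```

Emit:
step_arm(moves=[[[0,0,1],[0,0,0],0],[[0,0,2],[0,0,0],0],[[0,0,2],[0,0,0],0]])

```text
clock: 5.67
tcp_pos: [0.5867, -0.1571, 0.0953]
orientation: [-0.0, 0.983, 0.184, -0.0]
wrist_force: [0.3, 0.2, -0.6]
finger_gap: -0.0
grip_force: 0.0
```

```bash
python3 -c "
from h import *
track()
im=cv2.imread('pics/last.png');u,v=240,250
a=cv2.resize(im[v-50:v+50,u-50:u+50],(400,400),interpolation=cv2.INTER_CUBIC)
b=cv2.resize(imaging.read_camera('wrist')[:,:,::-1],(400,300))
c=np.zeros((400,800,3),np.uint8);c[:,:400]=a;c[:300,400:]=b
cv2.imwrite('pics/n5.png',c)"
```

```text
key shift px [0. 0.] 0.999 brown [(np.int32(344), [193.4, 288.1]), (np.int32(189), [210.6, 286.4])]
5.7167 [ 0.58668347 -0.1570528   0.09542089] [ 0.42026031 -0.31220946 -0.85337443]
```

View pics/n5.png

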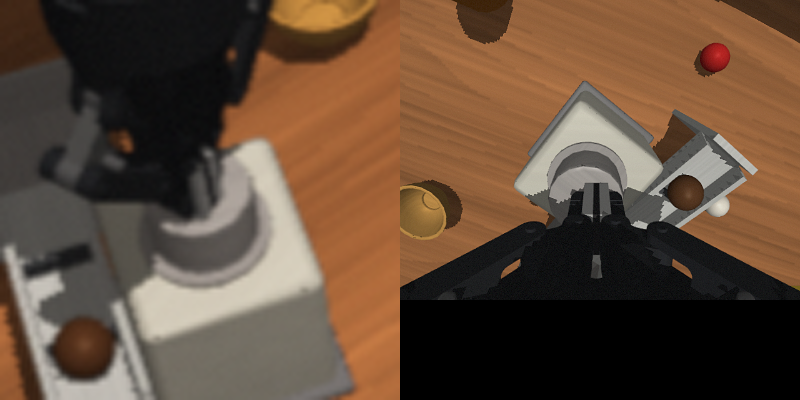

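The wrist view shows the shut fingers over the key at about (596,195) in the composite. The scene view has the tip at (205,215), still not touching. I'll re-centre and continue.

Emit:
step_arm(moves=[[[-1.5,-2.5,0],[0,0,0],0],[[-3,-5,0],[0,0,0],0],[[-3,-5,1],[0,0,0],0],[[-3,-5,2],[0,0,0],0],[[-3,-5,2],[0,0,0],0]])

```text
clock: 6.18
tcp_pos: [0.5819, -0.1533, 0.0935]
orientation: [-0.0, 0.983, 0.184, -0.0]
wrist_force: [-0.8, 1.5, 1.6]
finger_gap: 0.0
grip_force: 0.7
```

```bash
python3 -c "
from h import *
track()"
```

```text
key shift px [0.125 0.375] 0.996 brown [(np.int32(316), [194.2, 289.3]), (np.int32(186), [210.4, 286.0])]
6.2333 [ 0.5820013  -0.15332613  0.09358911] [-0.85678584  0.80514081  1.25502938]
```

Emit:
step_arm(moves=[[[0,0,1],[0,0,0],0],[[0,0,2],[0,0,0],0],[[0,0,2],[0,0,0],0]])

```text
clock: 6.48
tcp_pos: [0.5822, -0.1535, 0.0914]
orientation: [-0.0, 0.983, 0.184, 0.0]
wrist_force: [0.5, 0.3, 2.1]
finger_gap: -0.0002
grip_force: 0.8
```

```bash
python3 -c "
from h import *
track()"
```

```text
key shift px [0.25 1.  ] 0.989 brown [(np.int32(318), [194.1, 289.2]), (np.int32(186), [210.0, 285.1])]
6.5333 [ 0.58221604 -0.15351321  0.09152175] [-0.79055429  0.35919369  1.39755957]
```

Emit:
step_arm(moves=[[[0,0,1],[0,0,0],0],[[0,0,2],[0,0,0],0],[[0,0,2],[0,0,0],0]])

```text
clock: 6.78
tcp_pos: [0.5822, -0.1535, 0.0894]
orientation: [0.0, 0.983, 0.184, 0.0]
wrist_force: [-0.6, 0.9, 1.8]
finger_gap: -0.0001
grip_force: 1.0
```

```bash
python3 -c "
from h import *
track()"
```

```text
key shift px [0.375 1.5  ] 0.98 brown [(np.int32(319), [194.1, 289.2]), (np.int32(182), [209.6, 283.8])]
6.8333 [ 0.58225601 -0.15354413  0.08954187] [-0.14247953  1.21744943  2.49957885]
```

Contact came at TCP z ≈ 0.094, and the key is now about 4.5 mm down. I'll go on to about 10 mm and hold.

Emit:
step_arm(moves=[[[0,0,1],[0,0,0],0],[[0,0,2],[0,0,0],0],[[0,0,3],[0,0,0],0],[[0,0,4],[0,0,0],0],[[0,0,5],[0,0,0],0],[[0,0,5],[0,0,0],0],[[0,0,5],[0,0,0],0]])

```text
clock: 7.42
tcp_pos: [0.5823, -0.1536, 0.0849]
orientation: [0.0, 0.983, 0.184, 0.0]
wrist_force: [-2.6, 1.9, 4.0]
finger_gap: 0.0003
grip_force: 2.1
```

```bash
python3 -c "
from h import *
track()"
```

```text
key shift px [0.625 2.875] 0.936 brown [(np.int32(320), [194.0, 289.0]), (np.int32(178), [204.2, 267.0])]
7.4667 [ 0.58231952 -0.15357973  0.0848703 ] [-1.55873216  0.85536782  3.91314867]
```

At the click: about 4 N, key about 9–10 mm down, and the nutmeg has rolled. I'll hold here for over a second.

Emit:
step_arm(moves=[[[0,0,0],[0,0,0],0],[[0,0,0],[0,0,0],0],[[0,0,0],[0,0,0],0],[[0,0,0],[0,0,0],0],[[0,0,0],[0,0,0],0],[[0,0,0],[0,0,0],0],[[0,0,0],[0,0,0],0],[[0,0,0],[0,0,0],0]])

```text
clock: 8.13
tcp_pos: [0.5823, -0.1536, 0.0849]
orientation: [0.0, 0.983, 0.184, 0.0]
wrist_force: [-1.2, 0.8, 5.0]
finger_gap: -0.0
grip_force: 2.6
```

Emit:
step_arm(moves=[[[0,0,0],[0,0,0],0],[[0,0,0],[0,0,0],0],[[0,0,0],[0,0,0],0],[[0,0,0],[0,0,0],0],[[0,0,0],[0,0,0],0],[[0,0,0],[0,0,0],0]])

```text
clock: 8.63
tcp_pos: [0.5823, -0.1536, 0.0848]
orientation: [0.0, 0.983, 0.184, 0.0]
wrist_force: [-1.9, 1.3, 5.8]
finger_gap: 0.0
grip_force: 2.6
```

```bash
python3 -c "
from h import *
track()
im=cv2.imread('pics/last.png');u,v=220,260
cv2.imwrite('pics/n6.png',cv2.resize(im[v-60:v+60,u-60:u+60],(480,480),interpolation=cv2.INTER_CUBIC))"
```

```text
key shift px [0.625 2.875] 0.935 brown [(np.int32(321), [194.0, 289.0]), (np.int32(176), [204.2, 266.9])]
8.6833 [ 0.5823097  -0.15355506  0.08484425] [-1.04663597  1.208131    4.78800352]
```

View pics/n6.png

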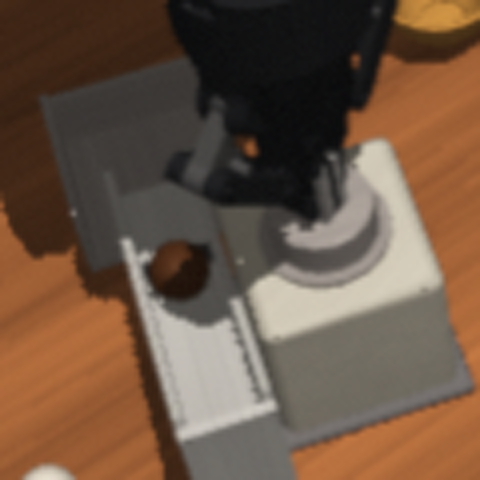

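The nutmeg, at (180,268) in the crop, rests against the lower gate with the key at its first click. Now the full press.

Emit:
step_arm(moves=[[[0,0,2],[0,0,0],0],[[0,0,4],[0,0,0],0],[[0,0,6],[0,0,0],0],[[0,0,8],[0,0,0],0],[[0,0,10],[0,0,0],0],[[0,0,11.5],[0,0,0],0],[[0,0,12.5],[0,0,0],0],[[0,0,12.5],[0,0,0],0]])

```text
clock: 9.35
tcp_pos: [0.5826, -0.1537, 0.0732]
orientation: [0.0, 0.983, 0.184, 0.001]
wrist_force: [-2.0, 1.1, 11.0]
finger_gap: -0.0003
grip_force: 5.6
```

Emit:
step_arm(moves=[[[0,0,0],[0,0,0],0],[[0,0,0],[0,0,0],0],[[0,0,0],[0,0,0],0],[[0,0,0],[0,0,0],0],[[0,0,0],[0,0,0],0],[[0,0,0],[0,0,0],0],[[0,0,0],[0,0,0],0],[[0,0,0],[0,0,0],0]])

```text
clock: 10.02
tcp_pos: [0.5826, -0.1537, 0.0735]
orientation: [0.001, 0.983, 0.184, 0.001]
wrist_force: [-3.6, 2.7, 10.9]
finger_gap: -0.0001
grip_force: 5.6
```

```bash
python3 -c "
from h import *
track()"
```

```text
key shift px [1.625 5.125] 0.778 brown [(np.int32(318), [194.2, 289.2])]
10.0667 [ 0.58255854 -0.15368916  0.07347664] [-3.19024068  1.03462412 11.28243363]
```

The key is about 21 mm down and the nutmeg has left the chamber. I'll raise the arm clear and check the tray.

Emit:
step_arm(moves=[[[0,0,0],[0,0,0],0],[[0,0,0],[0,0,0],0],[[0,0,0],[0,0,0],0],[[0,0,-5],[0,0,0],0],[[0,0,-12],[0,0,0],0],[[0,0,-22],[0,0,0],0],[[0,0,-35],[0,0,0],0],[[0,0,-55],[0,0,0],0]])

```text
clock: 10.73
tcp_pos: [0.581, -0.1533, 0.1257]
orientation: [-0.001, 0.983, 0.184, -0.002]
wrist_force: [-0.5, -0.3, -0.7]
finger_gap: -0.0002
grip_force: 0.0
```

Emit:
step_arm(moves=[[[0,0,-30],[0,0,0],0],[[0,0,-60],[0,0,0],0],[[-30,14,-75],[0,0,0],0],[[-60,28,-75],[0,0,0],0],[[-90,41,-75],[0,0,0],0],[[-120,55,-75],[0,0,0],0],[[-150,68,-75],[0,0,0],0],[[-180,82,-75],[0,0,0],0]])

```text
clock: 11.4
tcp_pos: [0.4429, -0.2961, 0.2018]
orientation: [0.0, 0.983, 0.184, -0.0]
wrist_force: [0.8, -0.3, 0.2]
finger_gap: 0.0002
grip_force: 0.0
```

Emit:
step_arm(moves=[[[-30,14,0],[0,0,0],0],[[-60,28,0],[0,0,0],0],[[-90,41,0],[0,0,0],0],[[-120,55,0],[0,0,0],0],[[-140,65,0],[0,0,0],0],[[-140,65,0],[0,0,0],0],[[-140,65,0],[0,0,0],0],[[-140,65,0],[0,0,0],0]])

```text
clock: 12.07
tcp_pos: [0.3372, -0.4062, 0.2018]
orientation: [-0.0, 0.983, 0.184, -0.0]
wrist_force: [-0.0, -0.4, -0.5]
finger_gap: -0.0003
grip_force: 0.0
```

```bash
python3 -c "
from h import *
track()
im=cv2.imread('pics/last.png');u,v=220,260
a=cv2.resize(im[v-70:v+70,u-70:u+70],(400,400),interpolation=cv2.INTER_CUBIC)
im=imaging.read_camera('top')[:,:,::-1];u,v=400,275
b=cv2.resize(im[v-80:v+80,u-80:u+80],(400,400),interpolation=cv2.INTER_CUBIC)
cv2.imwrite('pics/end.png',np.hstack([a,b]))"
```

```text
key shift px [0. 0.] 1.0 brown [(np.int32(269), [196.3, 293.6])]
12.1167 [ 0.33756411 -0.40589738  0.20188153] [ 0.61744598  0.82662507 -0.864007  ]
```

View pics/end.png

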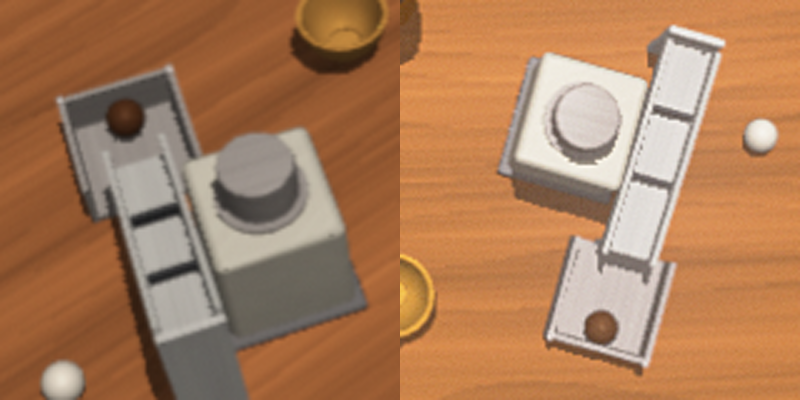

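The nutmeg lies in the catch tray, at (125,118) in the scene crop and (601,327) in the top crop, and the round key is fully up. I'll let it settle briefly and then hand in.

Emit:
step_arm(moves=[[[0,0,0],[0,0,0],0],[[0,0,0],[0,0,0],0],[[0,0,0],[0,0,0],0],[[0,0,0],[0,0,0],0],[[0,0,0],[0,0,0],0],[[0,0,0],[0,0,0],0],[[0,0,0],[0,0,0],0],[[0,0,0],[0,0,0],0]])

```text
clock: 12.83
tcp_pos: [0.3372, -0.4065, 0.2021]
orientation: [0.0, 0.983, 0.184, 0.0]
wrist_force: [0.3, -0.3, -0.1]
finger_gap: 0.0001
grip_force: 0.0
```

Emit:
step_arm(moves=[[[0,0,0],[0,0,0],0],[[0,0,0],[0,0,0],0],[[0,0,0],[0,0,0],0],[[0,0,0],[0,0,0],0],[[0,0,0],[0,0,0],0],[[0,0,0],[0,0,0],0],[[0,0,0],[0,0,0],0],[[0,0,0],[0,0,0],0]])

```text
clock: 13.5
tcp_pos: [0.3372, -0.4065, 0.2021]
orientation: [0.0, 0.983, 0.184, 0.0]
wrist_force: [0.3, -0.6, -0.0]
finger_gap: -0.0003
grip_force: 0.0
```

```bash
python3 -c "
from workcell import env
print(env.hand_in())"
```

```text
the job is handed in; nothing more can be done
None
```

Job handed in at about 13.5 s (no verdict returned): the round key was held at its first click for over a second, then pressed about 21 mm down; at the last look the nutmeg lay in the catch tray and the key was up, and the square key was never approached.

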